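# Hold the knee's lock lever at 15 N with the push gauge

## Task

Lift the push gauge (black grip, yellow collar) up and off its hook on the small tool rack, set its rubber foot on the thumb pad of the prosthetic knee's lock lever, and with the gauge upright push straight down until the lever is fully down and the gauge reads 15 N, that is, until the red ring on its rod just meets the barrel. Keep that reading steady for three seconds and finish while still holding it so: do not let go or back off. Never push the gauge past the 20 N end of its scale, do not push the lever with the gripper itself, and leave the other tools hanging and the things on the bench where they are.

Things in the scene. Friction and masses are not known exactly. Their poses are not given: they have to be found in the camera images.
- gauge_grip (a point): Centre of the push gauge's grip; z up the gauge, round about z. 190 g, hangs upright: black grip 30 mm in diameter, 60 mm long; yellow collar under it (44 mm, 5 mm thick, underside 35 mm below this point) rests on the hook; then aluminium barrel, 24 mm by 95 mm; then bare rod, 8 mm by 35 mm, white above and dark below its red ring, with a rubber foot. Foot's underside 171 mm below this point.
- gauge_foot: The gauge's rubber foot, a disc 16 mm in diameter, 6 mm thick; the origin is the centre of its flat underside, z along the gauge towards the grip.
- gauge_plunger (a joint): How far the gauge's rod is pushed into its barrel, m: 0 free, 0.024 at its stop. The spring takes 0.5 N to start and 1 N more per mm. The scale ends at 0.020 (20 N); at 0.015 (15 N) the 3 mm wide red ring on the rod is at the barrel's mouth; thin black rings mark 5 and 10 N.
- lever_pad (a point): Dark rubber thumb pad, 32 by 28 mm, on the end of the knee's brass lock lever. Origin: centre of its top face; z out of it (6 degrees or less from up), x towards the knee. 159 mm above the bench with the lever up; goes 11 mm down. The knee (60 mm across, 240 mm high, its axis 86 mm from the pad along x) stands in a tube clamp on a 130 by 110 mm plate fixed to the bench.
- lock_lever (a joint): Angle of the lock lever, rad: 0 up (sprung), 0.20 fully down at its stop. On the pad it takes about 4 N to start moving it and 8 N to bring it fully down; it springs back when let go. The pad lies 56 mm from the pivot.
- tool_rack: Perforated steel rack fixed to the bench, 430 mm wide, 250 mm high; origin under its panel's middle, x from the hooks into the panel, y along it, z up. Three double-prong hooks at y = -0.12, 0, 0.12 m stick out 110 mm to -x: two 6 mm rods, 34 mm between centres, tops 210 mm above the bench, ends turned up 12 mm. The tools hang about 75 mm in front of the panel.
- mallet: Bystander: small mallet hanging head up on a hook of the rack, head 96 mm long and 33 mm in diameter across the prongs; origin at the middle of the head's underside.
- t_key: Bystander: green T-handle hex key hanging on a hook of the rack, bar 90 mm long and 16 mm in diameter across the prongs; origin at the middle of the bar's underside.
- hex_set: Bystander on the bench: hex keys in a black and green holder, 30 mm by 170 mm, 21 mm high, keys pointing to its -y; origin under the holder.
- pylon_tube: Bystander on the bench: aluminium tube 200 mm long with a clamp on each end, 42 mm high, lying along its y axis; origin under its middle.
- adapter: Bystander on the bench: round steel pyramid adapter, 52 mm in diameter, 35 mm high; origin under its centre.

How it is judged (in metres and radians):
On the way, in this order (a step that is already met when the one before it is completed fails the run):
1. the push gauge is held by the fingers, lifted off its hook and clear of the rack (contact force between the fingers and push_gauge above 1 N and contact force between push_gauge and tool_rack below 0.05 N and distance of gauge_grip from where it was at the start of the episode above 0.06 m), for 0.2 s.
2. the gauge's foot holds the lock lever fully down at 15 N (within 3 N) for 2 s (value of joint lock_lever above 0.185 rad and value of joint gauge_plunger between 0.012 and 0.018 m and contact force between gauge_foot and lock_lever above 11.5 N), for 2 s.
At the end, for the whole second after the job is handed in: The fingers still hold the gauge, upright within 14 degrees and still; its foot alone keeps the lock lever fully down (above 0.185 of 0.20 rad) with the gauge reading 15 N within 3 N (rod pushed in 12 to 18 mm, 11.5 to 19 N on the pad) (all of step 2 and contact force between gauge_foot and lock_lever below 19 N and contact force between the fingers and push_gauge above 1 N and contact force between push_gauge and tool_rack below 0.05 N and contact force between the arm and lock_lever below 0.5 N and angle between gauge_grip's own z axis and vertical below 0.25 rad and linear speed of push_gauge below 0.02 m/s); the arm keeps its last pose, push and grip.
It fails at once if the gauge is pushed past the end of its scale (21.5 mm) (value of joint gauge_plunger above 0.0215 m).
It fails at once if the robot itself pushes the lever (contact force between any of the fingers, the arm and lock_lever above 1 N).
It fails at once if the mallet or the T-key is moved from its hook by more than 30 mm (distance of any of mallet, t_key from where it was at the start of the episode above 0.03 m).
It fails at once if a thing on the bench is shifted by more than 20 mm (distance of any of hex_set, pylon_tube, adapter from where it was at the start of the episode above 0.02 m).
It also fails if it takes over 54 s, if anything falls off the work surface, if the arm or the gripper's body presses on something with over 40 N, if the wrist force passes 120 N, or if a joint passes its speed limit or range.

## Robot

A 6-joint arm with a two-finger parallel gripper is mounted at the origin on the work surface. World frame = base frame: x ahead of the robot, y to its left, z up, the work surface at z = 0. Lengths are in mm, angles in rad, forces in N, time in s.
With the tool pointing down it reaches from about 300 to 775 mm from the base axis. Payload 14.6 kg.
Tool frame: the origin (TCP) lies on the front face of the gripper's body, between the roots of the fingers; the fingertips stand 97 mm ahead of it and the grasp point (between the pads) lies 78 mm ahead of it; z points along the fingers, y is the direction in which the jaws open and shut (so a half turn about z gives the same grasp; the last joint's range is limited). The gripper opens to 94 mm and grips with 3 to 60 N. Pads are 16 mm wide; open, the fingers measure 119 mm over their backs; the gripper's body (75 mm by 177 mm) begins 78 mm behind the grasp point.
Start: joints at [-1.313, 0.3, 1.521, -0, 1.321, -0.067], TCP at [175.509, -521.236, 302.646] pointing down, gripper open.
Joint ranges: [-3.03, 3.03], [-0.79, 2.21], [0.23, 2.52], [-1.04, 4.18], [0, 3.07], [-2.55, 2.55]. Speed limits (rad/s): [2.22, 2.22, 2.57, 3.14, 3.14, 3.14].

## Interface

Orientations are given as [roll, pitch, yaw] about the fixed x, y, z axes, in that order (R = Rz(yaw) Ry(pitch) Rx(roll)).
In Python, from cell import manip, eyes, finder gives the robot as it stands.
- The arm moves only by the tool drive_tool, never from a script. Its argument "rows" is a list of rows, each an object with "offset": the shift along the tool's x, y, z in mm, a list of three; "spin": the turn about the tool's z in degrees; "jaw": the finger opening in mm, from 0 to 94. In form: [{"offset": [dx, dy, dz], "spin": spin, "jaw": jaw}, ...]. A call has 1 to 20 rows; each row shifts and turns the commanded pose from where the row before left it, along the tool's axes as they then stand; what a row does not reach is not made up. A row lasts 1/10 s, in which the tool goes at most 50 mm and 8.59 degrees, less where a joint would pass 70% of its speed; a pose out of reach is approached as far as the arm can. A call is refused whole if a number of a shift passes 50 or a number of a turn 8.59, either way. A call with a gripper value outside its range is refused whole. The fingers move at their own pace and stop on an object; "force" is the grip in N (left out, the last holds). Time passes only in rows, so rows that do not move let the fingers close. It gives the time, the measured TCP pose, the force and the opening at its end, in the units of the state.
- manip.read_state(): the state, without advancing time (a new reading comes with each control period).
- eyes.camera(name): name is "scene" or "side" or "wrist"; returns a dict with "color" (384x512x3 uint8, blue, green, red), "depth" (384x512 float32, mm along the optical axis (not along the pixel's ray), 0 where there is no reading), "vfov" (degrees; the focal length in pixels is half the picture's height over the tangent of half this angle, whatever the lens; pixels are square), "cx", "cy" (the principal point, pixels), "rvec" (rotation vector, rad) and "tvec" (3), from world to camera coordinates, as OpenCV has them. Camera axes: x right, y down, z forward; pixel columns grow to the right and rows downward; lengths in mm; the calibration is good to about 2 mm. The wrist camera is an equidistant fisheye: a pixel r from the principal point sees the ray r / f radians off the axis. A picture is of the moment at which its call begins.
- manip.sign_off(): hands the job in, once; it reports no verdict.
Trained networks look in the newest picture that a camera, given by its name, has taken for a name from the list of things; names that differ only in an ending like _2 or _b are one class to them, and where a whole thing is asked for, a point or a joint stands for the part that bears it (a point fixed in the world has none). Each returns a list of dicts, best first, with "p" (0 to 1); they miss things now and then, are a little off and sometimes report something else, mostly with a low value. They report only what shows in the picture. A call takes as long as a camera call.
- finder.find_in(camera, target): "uv" ([column, row] in pixels, amid what is visible of it).
The state is a dict: "clock": time; "joints": joint angles; "qd": joint speeds; "effort": joint torques, N m; "eef_pos": TCP position; "eef_rot": TCP orientation; "wrist_force": force on the tool from outside, world axes, zero at the start; "moment": the same for the moment, N m; "finger_gap": finger opening in mm.
Only numpy, scipy, OpenCV 4.12 (cv2) and the standard library are available. Lean on these libraries where they do the work, as an engineer would, in place of code of your own. Each camera call takes 0.05 s, during which the arm holds its last target. There are 200 camera calls.

## Working session

There is one attempt and no reset: what is moved stays moved. The work goes in short steps, Python scripts to look and compute and a tool call to move; the robot and the scene stay as the last step left them, time stands still between calls to the robot, and variables do not carry over. Pictures are saved under pics/ and viewed, about 8 in all and at most 12, crops included, and the job is handed in when it is done.

Besides the shell and the picture viewer there is one more tool, called after ">>>" as name(argument=value, ...) on one line, values as JSON. drive_tool: Moves the arm, as the interface text tells. Its arguments: {"type":"object","properties":{"rows":{"type":"array","items":{"type":"object","properties":{"offset":{"type":"array","items":{"type":"number"}},"spin":{"type":"number"},"jaw":{"type":"number"}}}},"force":{"type":"number"}},"required":["rows"]}

```bash
ls; mkdir -p pics
cat > h.py <<'E'
import numpy as np, cv2
from cell import manip, eyes, finder
def cam(n):
    c=eyes.camera(n); c['n']=n
    c['f']=c['color'].shape[0]/2/np.tan(np.radians(c['vfov'])/2)
    c['R']=cv2.Rodrigues(np.array(c['rvec'],float))[0]; c['t']=np.array(c['tvec'],float).ravel(); return c
def ray(c,uv):
    d=np.array([uv[0]-c['cx'],uv[1]-c['cy']],float)
    if c['n']=='wrist':
        r=np.hypot(*d); th=r/c['f']; v=np.array([*(d/max(r,1e-9)*np.sin(th)),np.cos(th)])
    else: v=np.array([*(d/c['f']),1.])
    return -c['R'].T@c['t'], c['R'].T@(v/np.linalg.norm(v)), v
def pt(c,uv):
    o,w,v=ray(c,uv); z=float(c['depth'][int(round(uv[1])),int(round(uv[0]))])
    return o+w*z/(v[2]/np.linalg.norm(v)) if z>0 else None
def proj(c,P):
    q=c['R']@np.array(P,float)+c['t']
    if c['n']=='wrist':
        r=np.hypot(q[0],q[1]); th=np.arctan2(r,q[2]); return np.array([c['cx'],c['cy']])+c['f']*th*q[:2]/r
    return np.array([c['cx'],c['cy']])+c['f']*q[:2]/q[2]
def tri(a,ua,b,ub):
    o1,d1,_=ray(a,ua);o2,d2,_=ray(b,ub)
    s=np.linalg.lstsq(np.c_[d1,-d2],o2-o1,rcond=None)[0]
    p,q=o1+s[0]*d1,o2+s[1]*d2; return (p+q)/2,np.linalg.norm(p-q)
E
python3 - <<'E'
from h import *
np.set_printoptions(precision=1,suppress=True)
print(manip.read_state())
ims=[]
for n in ('scene','side','wrist'):
    c=cam(n); cv2.imwrite(f'pics/{n}0.png',c['color']); print(n,-c['R'].T@c['t'],c['vfov'],c['cx'],c['cy'])
    for t in ('gauge_grip','gauge_foot','lever_pad','tool_rack','mallet','t_key','hex_set','pylon_tube','adapter'):
        r=finder.find_in(n,t)
        for x in r[:2]: print(t,np.array(x['uv']),round(x['p'],2),pt(c,x['uv']))
E
```

```text
pics
{'clock': 0.0, 'joints': array([-1.3,  0.3,  1.5, -0. ,  1.3, -0.1]), 'qd': array([-0., -0., -0.,  0.,  0., -0.]), 'effort': array([  0. , -53.2, -35.3,   0.1,   0. ,  -0. ]), 'eef_pos': array([ 175.5, -521.1,  302.1]), 'eef_rot': array([-3.1, -0. ,  0.3]), 'wrist_force': array([-0.6, -0.5, -0.2]), 'moment': array([-0., -0.,  0.]), 'finger_gap': 93.82138456062334}
scene [1156.2  479.8 1019.8] 45.942620459445216 252.98960176994555 189.41751912480368
gauge_grip [133.8 159.9] 0.67 [ 632.8 -269.5  220. ]
lever_pad [286.8 237.6] 0.73 [462.8 107.2  -0.3]
tool_rack [148.2 156.9] 0.57 [ 525.1 -349.6  107.8]
mallet [198.  117.8] 0.88 [ 387.1 -262.9  206.1]
t_key [169.2 142.3] 0.8 [ 505.  -269.4  191.2]
hex_set [211.9 241.4] 0.89 [608.1 -44.8  19.9]
pylon_tube [372.4 287.7] 0.94 [496.  377.7  39. ]
adapter [240.1 200.3] 0.64 [442.  -72.4  21.3]
adapter [167.2 135.9] 0.44 [ 509.5 -267.9  218. ]
side [ -81.3  644.2 1047.8] 42.08935213697845 260.37601313727765 185.19274167462368
gauge_grip [307.7 100.6] 0.96 [ 615.7 -265.6  214.7]
gauge_foot [338.1 128.3] 0.37 [ 560.1 -351.8   95.5]
lever_pad [209.4 206.3] 0.47 [562.9 157.1 156.8]
tool_rack [337.7 129. ] 0.93 [ 558.2 -347.1   96.7]
mallet [369.8 133.7] 0.69 [ 397.6 -248.5  230.6]
t_key [341.8 119.6] 0.74 [ 495.1 -263.   214.6]
hex_set [261.6 200.6] 0.65 [569.9 -30.3  23. ]
hex_set [171.8 319.6] 0.51 [459.5 377.7  33.1]
pylon_tube [172.7 320.2] 0.98 [454.9 378.3  36.9]
adapter [305.6 220.5] 0.72 [437.1 -62.8  17.8]
wrist [ 239.5 -501.   384.1] 65.70646984690485 260.5670268705537 191.41367334232083
tool_rack [164.9  21.9] 0.79 [ 325.6 -347.3   30.8]
```

Run:
```python
import cv2
a=cv2.imread('pics/scene0.png');b=cv2.imread('pics/side0.png')
r=lambda im,x,y,w,h:cv2.resize(im[y:y+h,x:x+w],(400,600*400//400),interpolation=cv2.INTER_CUBIC)
x=cv2.resize(a[60:330,80:380],(800,720*1),interpolation=cv2.INTER_CUBIC)
cv2.imwrite('pics/a.png',cv2.resize(a[70:290,80:373],(799,600),interpolation=cv2.INTER_CUBIC))
cv2.imwrite('pics/b.png',cv2.resize(b[60:285,130:430],(800,600),interpolation=cv2.INTER_CUBIC))
```

```text
(no output)
```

View pics/a.png

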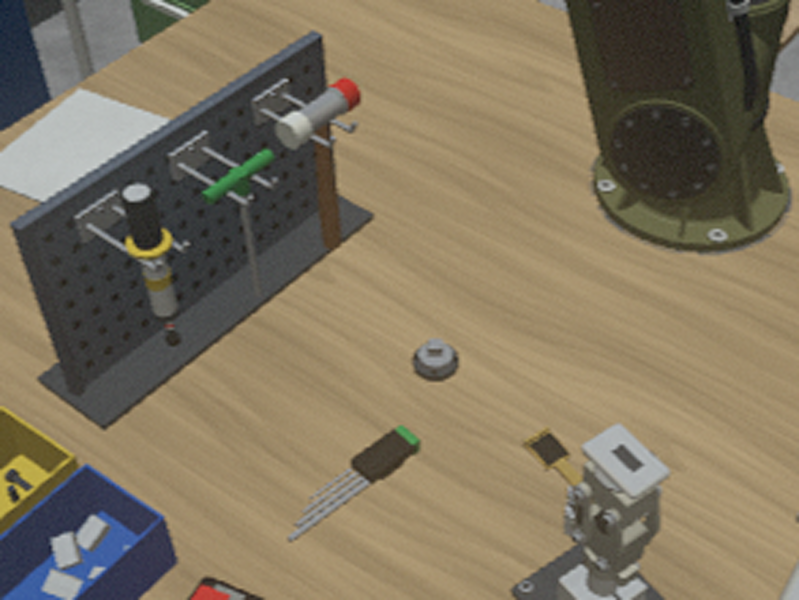

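View pics/b.png

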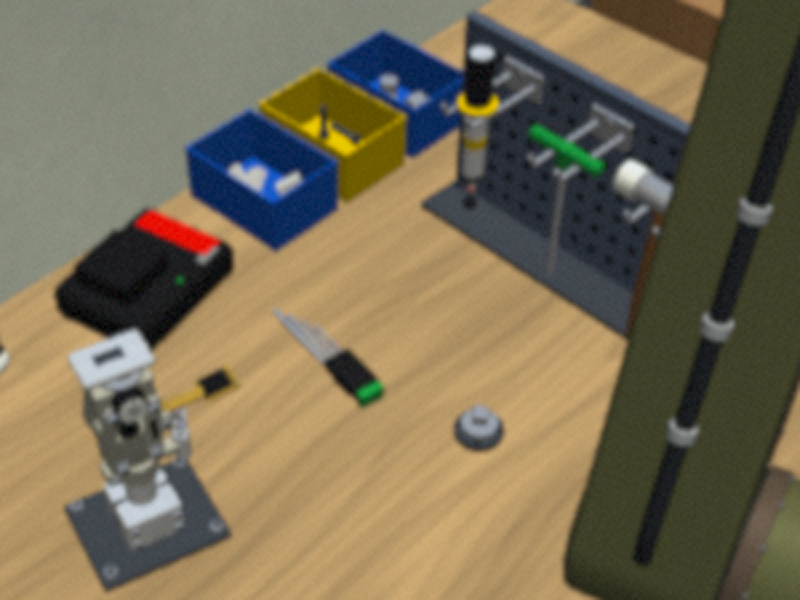

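The scene view shows the gauge on the hook nearest the bins (collar at about full-picture (135,159), top (130,139)) and the pad at (281,235). The side view shows the collar at (309,99), top (311,79) and the pad at (211,203). I'll triangulate from these.

Run:
```python
from h import *
np.set_printoptions(precision=1,suppress=True)
a=cam('scene');b=cam('side')
for n,u,v in (('top',(130.2,138.9),(310.8,78.8)),('collar',(135,158.7),(309.3,99)),('foot',(80+172*.3667,70+338*.3667),(130+470*.375,60+200*.375)),('pad',(280.6,234.6),(211.4,203.3)),('kneetop',(80+625*.3667,70+460*.3667),(130+112*.375,60+358*.375)),('tk',(169.2,142.3),(341.8,119.6))):
    print(n,*tri(a,u,b,v),pt(a,u),pt(b,v))
```

```text
top [ 621.  -279.2  277.4] 0.6381145086355867 [ 617.8 -284.   273.2] [ 623.5 -282.3  274.4]
collar [ 621.2 -279.6  210. ] 0.09630290802866183 [ 629.5 -267.8  222.7] [ 612.1 -267.6  220.8]
foot [ 623.2 -280.4   76.1] 1.2552436337868251 [ 626.3 -275.6   81. ] [ 621.4 -278.6   78.8]
pad [568.6 146.1 153.9] 0.7710724860134767 [570.7 147.6 156.8] [563.1 149.9 161.6]
kneetop [595.3 232.9 233.3] 1.1061878828038298 [602.1 236.4 242.5] [587.1 237.4 243.3]
tk [ 505.  -273.2  196.5] 12.916782684734294 [ 502.3 -272.4  187.8] [ 495.7 -263.9  213.7]
```

>>> drive_tool(rows=[{"offset": [0, 0, -40], "spin": 0, "jaw": 80}, {"offset": [0, 0, -40], "spin": 0, "jaw": 70}, {"offset": [0, 0, -40], "spin": 0, "jaw": 70}, {"offset": [0, 0, 0], "spin": 8, "jaw": 70}, {"offset": [0, 0, 0], "spin": 6.3, "jaw": 70}])

```text
clock: 2.1
eef_pos: [175.5, -521.3, 423.8]
eef_rot: [3.14, -0.0, 0.07]
wrist_force: [-0.4, 0.8, -0.9]
finger_gap: 69.8
```

>>> drive_tool(rows=[{"offset": [0, 0, 0], "spin": 4, "jaw": 70}, {"offset": [38, -24, 0], "spin": 0, "jaw": 70}, {"offset": [38, -24, 0], "spin": 0, "jaw": 70}, {"offset": [38, -24, 0], "spin": 0, "jaw": 70}, {"offset": [38, -24, 0], "spin": 0, "jaw": 70}, {"offset": [38, -24, 0], "spin": 0, "jaw": 70}, {"offset": [38, -24, 0], "spin": 0, "jaw": 70}, {"offset": [38, -24, 0], "spin": 0, "jaw": 70}, {"offset": [38, -24, 0], "spin": 0, "jaw": 70}, {"offset": [38, -24, 0], "spin": 0, "jaw": 70}, {"offset": [38, -24, 0], "spin": 0, "jaw": 70}, {"offset": [0, 0, 0], "spin": 0, "jaw": 70}, {"offset": [0, 0, 0], "spin": 0, "jaw": 70}, {"offset": [0, 0, 0], "spin": 0, "jaw": 70}])

```text
clock: 3.5
eef_pos: [553.6, -279.8, 422.8]
eef_rot: [3.141, 0.0, 0.005]
wrist_force: [-0.7, -0.8, -0.6]
finger_gap: 69.9
```

Run:
```python
from h import *
np.set_printoptions(precision=1,suppress=True)
s=manip.read_state();print(s['eef_pos'],s['eef_rot'])
c=cam('wrist'); print(-c['R'].T@c['t'],c['f'])
for t in ('gauge_grip','mallet','t_key'):
    for x in finder.find_in('wrist',t)[:2]: print(t,np.array(x['uv']),x['p'],pt(c,x['uv']))
print(proj(c,[621,-279.5,277]),proj(c,[621,-279.5,215]))
# grip top from depth
pts=[]
for v in range(0,384,1):
    for u in range(0,512,1):
        z=c['depth'][v,u]
        if z<=0: continue
        p=pt(c,(u,v))
        if 268<p[2]<290 and np.hypot(p[0]-621,p[1]+279)<45: pts.append(p)
pts=np.array(pts);print(len(pts))
if len(pts): print(pts.mean(0),pts.min(0),pts.max(0),np.median(pts[:,2]))
cv2.imwrite('pics/w1.png',c['color'])
```

```text
[ 553.6 -279.8  422.8] [3.1 0.  0. ]
[ 621.1 -280.5  504.2] 297.3186396354542
gauge_grip [260.9 124. ] 0.94 [ 619.2 -280.9  274.8]
mallet [248.  311.8] 0.83 [ 426.7 -268.3  243.4]
[259.  121.6] [259.3 121.6]
1136
[ 622.8 -280.7  274.8] [ 608.2 -295.7  270.3] [ 637.2 -265.4  277.2] 275.03290119217894
```

View pics/w1.png

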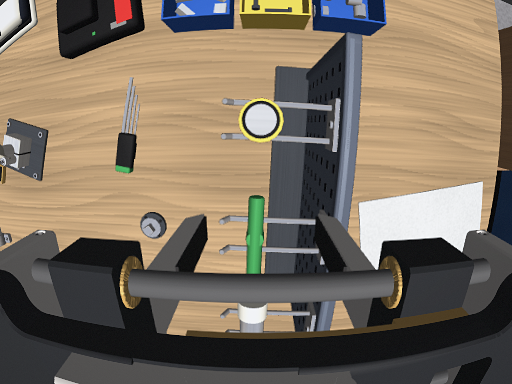

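Seen from the wrist, the gauge cap is at (261,120), with its axis at (622.5, -280.5) and its top at z≈275. Grip centre z≈245, which agrees with the text.

>>> drive_tool(rows=[{"offset": [35, 0.5, 0], "spin": 0, "jaw": 70}, {"offset": [34, 0, 0], "spin": 0, "jaw": 70}, {"offset": [0, 0, 0], "spin": 0, "jaw": 70}, {"offset": [0, 0, 0], "spin": 0, "jaw": 70}, {"offset": [0, 0, 25], "spin": 0, "jaw": 70}, {"offset": [0, 0, 25], "spin": 0, "jaw": 70}, {"offset": [0, 0, 25], "spin": 0, "jaw": 70}, {"offset": [0, 0, 23], "spin": 0, "jaw": 70}, {"offset": [0, 0, 0], "spin": 0, "jaw": 70}, {"offset": [0, 0, 0], "spin": 0, "jaw": 70}, {"offset": [0, 0, 0], "spin": 0, "jaw": 70}])

```text
clock: 4.8
eef_pos: [623.1, -279.6, 327.0]
eef_rot: [3.14, -0.003, 0.005]
wrist_force: [0.6, -0.6, 0.1]
finger_gap: 69.9
```

>>> drive_tool(rows=[{"offset": [0, 0, 0], "spin": 0, "jaw": 40}, {"offset": [0, 0, 0], "spin": 0, "jaw": 32}, {"offset": [0, 0, 0], "spin": 0, "jaw": 20}, {"offset": [0, 0, 0], "spin": 0, "jaw": 20}, {"offset": [0, 0, 0], "spin": 0, "jaw": 20}, {"offset": [0, 0, 0], "spin": 0, "jaw": 20}, {"offset": [0, 0, 0], "spin": 0, "jaw": 20}, {"offset": [0, 0, 0], "spin": 0, "jaw": 20}], force=50)

```text
clock: 5.6
eef_pos: [623.2, -279.3, 324.6]
eef_rot: [-3.142, 0.0, 0.005]
wrist_force: [0.5, -0.1, -0.6]
finger_gap: 29.8
```

>>> drive_tool(rows=[{"offset": [0, 0, -5], "spin": 0, "jaw": 20}, {"offset": [0, 0, -12], "spin": 0, "jaw": 20}, {"offset": [0, 0, -20], "spin": 0, "jaw": 20}, {"offset": [0, 0, -25], "spin": 0, "jaw": 20}, {"offset": [0, 0, -25], "spin": 0, "jaw": 20}, {"offset": [0, 0, -25], "spin": 0, "jaw": 20}, {"offset": [0, 0, -25], "spin": 0, "jaw": 20}, {"offset": [0, 0, -20], "spin": 0, "jaw": 20}, {"offset": [0, 0, -8], "spin": 0, "jaw": 20}, {"offset": [0, 0, 0], "spin": 0, "jaw": 20}, {"offset": [0, 0, 0], "spin": 0, "jaw": 20}, {"offset": [0, 0, 0], "spin": 0, "jaw": 20}])

```text
clock: 6.8
eef_pos: [623.3, -279.4, 488.3]
eef_rot: [-3.141, 0.002, 0.005]
wrist_force: [0.6, -0.3, -2.7]
finger_gap: 29.3
```

Run:
```python
from h import *
np.set_printoptions(precision=1,suppress=True)
s=manip.read_state();print(s['eef_pos'],s['wrist_force'],s['finger_gap'])
a=cam('scene');b=cam('side')
for c in (a,b):
    for t in ('gauge_grip','gauge_foot','lever_pad'):
        for x in finder.find_in(c['n'],t)[:2]: print(c['n'],t,np.array(x['uv']),x['p'],pt(c,x['uv']))
    print('proj foot',proj(c,[622.5,-280.5,224]))
def crop(c,P,w=50):
    u,v=proj(c,P); u=int(min(max(u,w),511-w)); v=int(max(v,w)); print(c['n'],u-w,v-w)
    return cv2.resize(c['color'][v-w:v+w,u-w:u+w],(400,400),interpolation=cv2.INTER_CUBIC)
cv2.imwrite('pics/l.png',np.hstack([crop(a,[622,-280,300]),crop(b,[622,-280,300])]))
```

```text
[ 623.3 -279.4  488.3] [ 0.6 -0.3 -2.7] 29.32696051139624
scene gauge_grip [122.3 115.6] 0.94 [ 633.  -270.6  361.8]
scene gauge_grip [146.1 159.8] 0.44 [ 612.3 -246.2  217.6]
scene lever_pad [284.2 238.7] 0.74 [576.5 161.6 157.6]
proj foot [133.4 154.9]
side gauge_grip [316.3  41.2] 0.59 [ 607.1 -271.5  398.7]
side lever_pad [205.5 205.9] 0.5 [570.3 162.9 157.3]
proj foot [309.5  94.5]
scene 78 82
side 261 21
```

View pics/l.png

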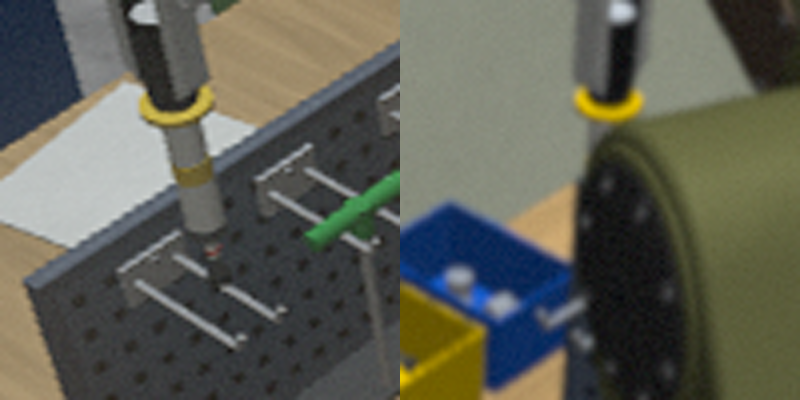

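Gauge lifted cleanly: the foot is at scene (132,151), about where z≈238 projects, so it hasn't slipped. I'll move towards the pad and stop short for a wrist look.

>>> drive_tool(rows=[{"offset": [0, -12, 0], "spin": 0, "jaw": 20}, {"offset": [0, -25, 0], "spin": 0, "jaw": 20}, {"offset": [-7, -28, 0], "spin": 0, "jaw": 20}, {"offset": [-9, -32, 0], "spin": 0, "jaw": 20}, {"offset": [-9, -32, 0], "spin": 0, "jaw": 20}, {"offset": [-9, -32, 0], "spin": 0, "jaw": 20}, {"offset": [-9, -32, 0], "spin": 0, "jaw": 20}, {"offset": [-9, -32, 0], "spin": 0, "jaw": 20}, {"offset": [-9, -32, 0], "spin": 0, "jaw": 20}, {"offset": [-9, -32, 0], "spin": 0, "jaw": 20}, {"offset": [-9, -32, 0], "spin": 0, "jaw": 20}, {"offset": [-9, -32, 0], "spin": 0, "jaw": 20}, {"offset": [-5, -32, 0], "spin": 0, "jaw": 20}, {"offset": [0, -20, 0], "spin": 0, "jaw": 20}, {"offset": [0, -8, 0], "spin": 0, "jaw": 20}, {"offset": [0, 0, 0], "spin": 0, "jaw": 20}, {"offset": [0, 0, 0], "spin": 0, "jaw": 20}, {"offset": [0, 0, 0], "spin": 0, "jaw": 20}])

```text
clock: 9.0
eef_pos: [528.1, 132.3, 489.6]
eef_rot: [3.141, 0.0, 0.004]
wrist_force: [0.5, 0.2, -2.6]
finger_gap: 29.5
```

Run:
```python
from h import *
np.set_printoptions(precision=1,suppress=True)
s=manip.read_state();print(s['eef_pos'],s['eef_rot'],s['wrist_force'],s['finger_gap'])
c=cam('wrist'); print(-c['R'].T@c['t'])
for t in ('gauge_grip','gauge_foot','lever_pad'):
    for x in finder.find_in('wrist',t)[:2]: print(t,np.array(x['uv']),x['p'],pt(c,x['uv']))
print(proj(c,[568.6,146,158]))
np.savez('w2.npz',**{k:c[k] for k in('color','depth','cx','cy','f','R','t')})
u,v=proj(c,[568.6,146,158]).astype(int)
im=cv2.resize(c['color'],(800,600),interpolation=cv2.INTER_CUBIC)
cv2.imwrite('pics/w2.png',im)
```

```text
[528.1 132.3 489.6] [3.1 0.  0. ] [ 0.5  0.2 -2.6] 29.505797801459963
[595.6 131.5 571.1]
gauge_grip [259.8 234.9] 0.95 [542.5 131.6 438.6]
lever_pad [240.  137.7] 0.79 [573.  159.8 157.5]
[249.9 140.9]
```

View pics/w2.png

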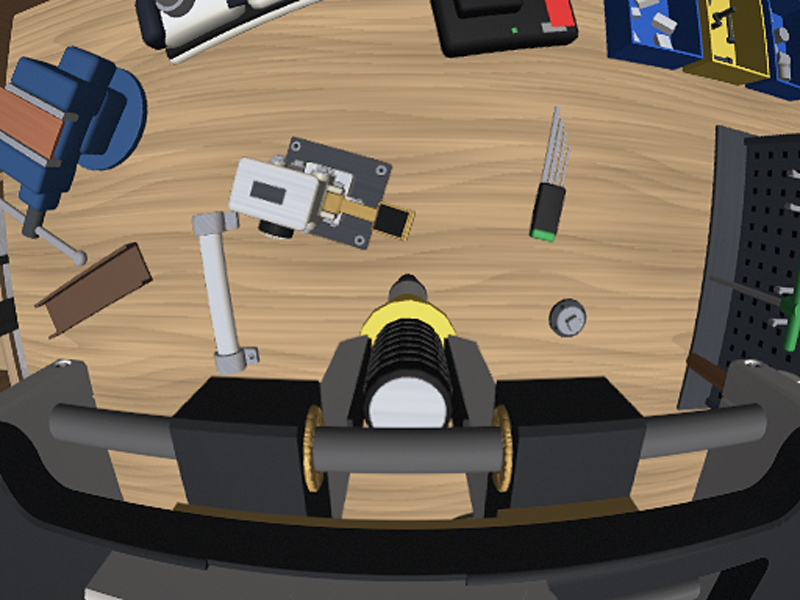

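The wrist picture shows the dark pad at about (251,141) and the gauge foot at about (261,178). I'll refine the pad centre from the dark blob.

Run:
```python
from h import *
np.set_printoptions(precision=1,suppress=True)
d=np.load('w2.npz'); c={k:d[k] for k in d.files}; c['n']='wrist'
g=c['color'].max(2); x0,y0=236,126
sub=g[y0:y0+32,x0:x0+36]; m=(sub<60).astype(np.uint8)
n,l,st,ce=cv2.connectedComponentsWithStats(m)
for i in range(1,n):
    if st[i,4]<20: continue
    ys,xs=np.nonzero(l==i); P=np.array([pt(c,(x+x0,y+y0)) for x,y in zip(xs,ys)]); 
    uv=ce[i]+[x0,y0]; rect=cv2.minAreaRect(P[:,:2].astype(np.float32)); print(st[i],uv,P.mean(0),np.median(P[:,2]),rect)
    o,w,_=ray(c,uv); print('at 158.5',o+w*(158.5-o[2])/w[2])
    A=np.c_[P[:,:2]-P[:,:2].mean(0),np.ones(len(P))]; print('slope',np.linalg.lstsq(A,P[:,2],rcond=None)[0].round(3))
# gauge foot dark blob / barrel
print('foot proj if plumb',proj(c,[527.6,131.2,240]))
print('gauge foot tip pt',[pt(c,(261,v)) for v in (176,178,180)])
```

```text
Traceback (most recent call last):
ValueError: setting an array element with a sequence. The requested array has an inhomogeneous shape after 1 dimensions. The detected shape was (303,) + inhomogeneous part.
```

Run:
```python
from h import *
np.set_printoptions(precision=1,suppress=True)
d=np.load('w2.npz'); c={k:d[k] for k in d.files}; c['n']='wrist'
g=c['color'].max(2); x0,y0=236,126
sub=g[y0:y0+32,x0:x0+36]; m=(sub<60).astype(np.uint8)
n,l,st,ce=cv2.connectedComponentsWithStats(m)
for i in range(1,n):
    if st[i,4]<20: continue
    ys,xs=np.nonzero(l==i); P=[pt(c,(x+x0,y+y0)) for x,y in zip(xs,ys)]; P=np.array([p for p in P if p is not None and p[2]>140])
    uv=ce[i]+[x0,y0]; rect=cv2.minAreaRect(P[:,:2].astype(np.float32)); print(st[i],uv,P.mean(0),np.median(P[:,2]),rect)
    o,w,_=ray(c,uv); print('at 158.5',o+w*(158.5-o[2])/w[2])
    A=np.c_[P[:,:2]-P[:,:2].mean(0),np.ones(len(P))]; print('slope',np.linalg.lstsq(A,P[:,2],rcond=None)[0].round(3))
print('foot proj if plumb',proj(c,[527.6,131.2,240]))
print('gauge foot tip pt',[pt(c,(261,v)) for v in (176,178,180)])
```

```text
[  3   5  22  21 303] [249.8 140.8] [568.8 146.1 157.9] 157.89125459171498 ((568.7806396484375, 146.1976776123047), (25.476133346557617, 22.53606414794922), 71.90498352050781)
at 158.5 [568.8 146.  158.5]
slope [ -0.   -0.1 157.9]
foot proj if plumb [260.4 181.7]
gauge foot tip pt [array([535.2, 130.6, 245. ]), array([540. , 130.7, 282. ]), array([539.8, 130.7, 291. ])]
```

>>> drive_tool(rows=[{"offset": [10, -4, 0], "spin": 0, "jaw": 20}, {"offset": [20, -7, 0], "spin": 0, "jaw": 20}, {"offset": [11.5, -3.5, 0], "spin": 0, "jaw": 20}, {"offset": [0, 0, 0], "spin": 0, "jaw": 20}, {"offset": [0, 0, 10], "spin": 0, "jaw": 20}, {"offset": [0, 0, 20], "spin": 0, "jaw": 20}, {"offset": [0, 0, 20], "spin": 0, "jaw": 20}, {"offset": [0, 0, 12], "spin": 0, "jaw": 20}, {"offset": [0, 0, 8], "spin": 0, "jaw": 20}, {"offset": [0, 0, 0], "spin": 0, "jaw": 20}, {"offset": [0, 0, 0], "spin": 0, "jaw": 20}, {"offset": [0, 0, 0], "spin": 0, "jaw": 20}, {"offset": [0, 0, 0], "spin": 0, "jaw": 20}], force=60)

```text
clock: 10.5
eef_pos: [569.4, 147.9, 420.2]
eef_rot: [-3.141, -0.001, 0.005]
wrist_force: [-0.1, 0.3, -2.6]
finger_gap: 29.4
```

Run:
```python
from h import *
np.set_printoptions(precision=1,suppress=True)
s=manip.read_state();print(s['eef_pos'],s['eef_rot'],s['wrist_force'],s['finger_gap'])
a=cam('scene');b=cam('side')
def crop(c,P,w=32):
    u,v=proj(c,P).astype(int); print(c['n'],u-w,v-w,'pad',proj(c,[568.8,146.1,158.5]))
    return cv2.resize(c['color'][v-w:v+w,u-w:u+w],(400,400),interpolation=cv2.INTER_CUBIC)
cv2.imwrite('pics/p.png',np.hstack([crop(a,[569,146,190]),crop(b,[569,146,190])]))
```

```text
[569.4 147.9 420.2] [-3.1 -0.   0. ] [-0.1  0.3 -2.6] 29.38848197449958
scene 249 193 pad [280.5 233.4]
side 178 161 pad [211.1 202.1]
```

View pics/p.png

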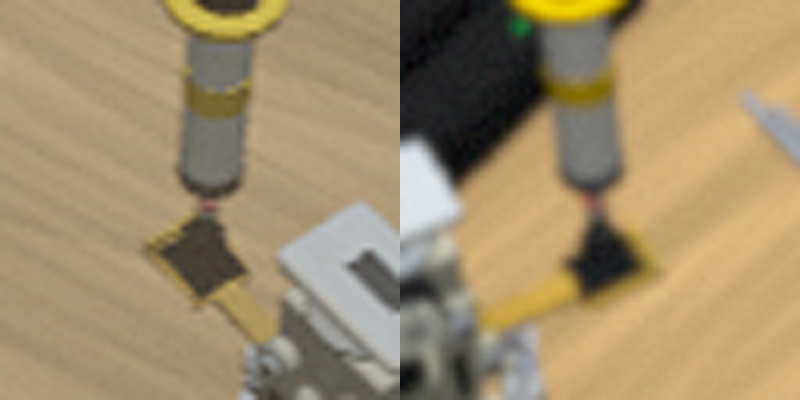

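Both views show the foot hovering just over the middle of the pad: foot at about scene (282,230), pad centre (281,234), rod upright. I'll start pressing gently.

>>> drive_tool(rows=[{"offset": [0, 1, 3], "spin": 0, "jaw": 20}, {"offset": [0, 0, 3], "spin": 0, "jaw": 20}, {"offset": [0, 0, 2], "spin": 0, "jaw": 20}, {"offset": [0, 0, 2], "spin": 0, "jaw": 20}, {"offset": [0, 0, 2], "spin": 0, "jaw": 20}, {"offset": [0, 0, 2], "spin": 0, "jaw": 20}, {"offset": [0, 0, 2], "spin": 0, "jaw": 20}, {"offset": [0, 0, 2], "spin": 0, "jaw": 20}, {"offset": [0, 0, 0], "spin": 0, "jaw": 20}, {"offset": [0, 0, 0], "spin": 0, "jaw": 20}, {"offset": [0, 0, 0], "spin": 0, "jaw": 20}])

```text
clock: 11.7
eef_pos: [569.4, 146.8, 401.8]
eef_rot: [3.141, -0.0, 0.005]
wrist_force: [-1.0, -2.8, 3.0]
finger_gap: 29.1
```

>>> drive_tool(rows=[{"offset": [0, 0, 2], "spin": 0, "jaw": 20}, {"offset": [0, 0, 2], "spin": 0, "jaw": 20}, {"offset": [0, 0, 2], "spin": 0, "jaw": 20}, {"offset": [0, 0, 2], "spin": 0, "jaw": 20}, {"offset": [0, 0, 0], "spin": 0, "jaw": 20}, {"offset": [0, 0, 0], "spin": 0, "jaw": 20}, {"offset": [0, 0, 0], "spin": 0, "jaw": 20}])

```text
clock: 12.4
eef_pos: [569.4, 146.8, 393.8]
eef_rot: [3.141, -0.0, 0.005]
wrist_force: [-1.4, -3.4, 5.8]
finger_gap: 29.5
```

>>> drive_tool(rows=[{"offset": [0, 0, 1], "spin": 0, "jaw": 20}, {"offset": [0, 0, 1], "spin": 0, "jaw": 20}, {"offset": [0, 0, 1], "spin": 0, "jaw": 20}, {"offset": [0, 0, 0], "spin": 0, "jaw": 20}, {"offset": [0, 0, 0], "spin": 0, "jaw": 20}])

```text
clock: 12.9
eef_pos: [569.4, 146.8, 390.9]
eef_rot: [3.141, -0.0, 0.005]
wrist_force: [-1.6, -4.0, 6.3]
finger_gap: 29.0
```

>>> drive_tool(rows=[{"offset": [0, 0, 1], "spin": 0, "jaw": 20}, {"offset": [0, 0, 1], "spin": 0, "jaw": 20}, {"offset": [0, 0, 1], "spin": 0, "jaw": 20}, {"offset": [0, 0, 0], "spin": 0, "jaw": 20}, {"offset": [0, 0, 0], "spin": 0, "jaw": 20}])

```text
clock: 13.4
eef_pos: [569.4, 146.8, 388.3]
eef_rot: [3.141, -0.001, 0.005]
wrist_force: [-1.1, -4.3, 9.6]
finger_gap: 29.2
```

Run:
```python
from h import *
np.set_printoptions(precision=2,suppress=True)
a=cam('scene');b=cam('side')
for i in range(3):
  s=manip.read_state();print(s['eef_pos'],s['wrist_force'],s['finger_gap']); cam('side')
def crop(c,P,w=25):
    u,v=proj(c,P).astype(int); print(c['n'],u-w,v-w)
    return cv2.resize(c['color'][v-w:v+w,u-w:u+w],(400,400),interpolation=cv2.INTER_CUBIC)
cv2.imwrite('pics/q.png',np.hstack([crop(a,[569,146,175]),crop(b,[569,146,175])]))
```

```text
[569.42 146.75 388.28] [-2.75 -4.05  8.59] 29.191521483782843
[569.4  146.79 388.28] [-1.9  -3.81  7.33] 29.309251010418865
[569.42 146.78 388.28] [-2.54 -3.54  8.01] 29.292478283777772
scene 255 204
side 185 172
```

View pics/q.png

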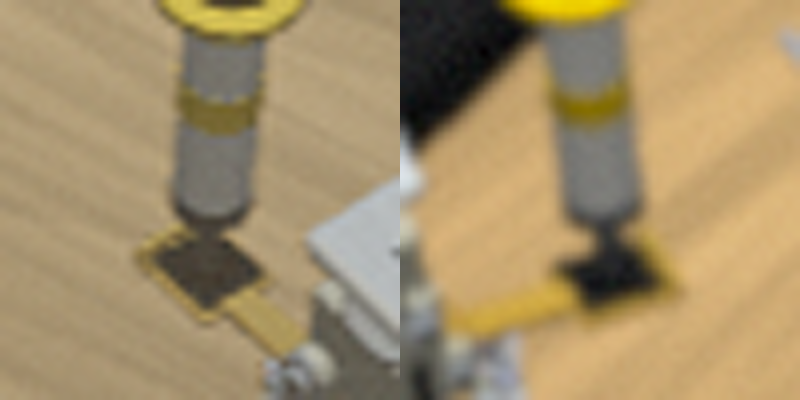

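The gauge is on the pad, barrel mouth at about scene (281,232), and the rings are nearly swallowed. The force is about 10.6 N. Geometry and force both put 15 N near TCP z≈383.5.

>>> drive_tool(rows=[{"offset": [0, 0, 1], "spin": 0, "jaw": 20}, {"offset": [0, 0, 0.5], "spin": 0, "jaw": 20}, {"offset": [0, 0, 0.5], "spin": 0, "jaw": 20}, {"offset": [0, 0, 0], "spin": 0, "jaw": 20}, {"offset": [0, 0, 0], "spin": 0, "jaw": 20}, {"offset": [0, 0, 0], "spin": 0, "jaw": 20}])

```text
clock: 14.25
eef_pos: [569.4, 146.7, 386.5]
eef_rot: [3.141, -0.001, 0.005]
wrist_force: [-1.8, -4.3, 10.8]
finger_gap: 29.4
```

```bash
cat > f.py <<'E'
from h import *
np.set_printoptions(precision=2,suppress=True)
F=[]
for i in range(8):
    cam('wrist'); s=manip.read_state(); F.append(s['wrist_force'])
print(s['clock'],s['eef_pos'],np.mean(F,0),np.std(F,0)/8**.5)
E
python3 f.py
```

```text
14.65 [569.39 146.75 386.54] [-2.37 -4.45 10.39] [0.18 0.23 0.16]
```

>>> drive_tool(rows=[{"offset": [0, 0, 0.5], "spin": 0, "jaw": 20}, {"offset": [0, 0, 0.5], "spin": 0, "jaw": 20}, {"offset": [0, 0, 0.5], "spin": 0, "jaw": 20}, {"offset": [0, 0, 0], "spin": 0, "jaw": 20}, {"offset": [0, 0, 0], "spin": 0, "jaw": 20}, {"offset": [0, 0, 0], "spin": 0, "jaw": 20}])

```text
clock: 15.25
eef_pos: [569.4, 146.8, 385.2]
eef_rot: [3.142, -0.002, 0.005]
wrist_force: [-0.8, -3.7, 11.5]
finger_gap: 29.0
```

```bash
python3 f.py
```

```text
15.65 [569.4  146.75 385.2 ] [-2.55 -4.58 11.49] [0.19 0.16 0.12]
```

>>> drive_tool(rows=[{"offset": [0, 0, 0.4], "spin": 0, "jaw": 20}, {"offset": [0, 0, 0.4], "spin": 0, "jaw": 20}, {"offset": [0, 0, 0], "spin": 0, "jaw": 20}, {"offset": [0, 0, 0], "spin": 0, "jaw": 20}, {"offset": [0, 0, 0], "spin": 0, "jaw": 20}, {"offset": [0, 0, 0], "spin": 0, "jaw": 20}, {"offset": [0, 0, 0], "spin": 0, "jaw": 20}, {"offset": [0, 0, 0], "spin": 0, "jaw": 20}])

```text
clock: 16.45
eef_pos: [569.4, 146.7, 384.5]
eef_rot: [3.142, -0.002, 0.005]
wrist_force: [-2.2, -5.1, 11.4]
finger_gap: 29.1
```

```bash
python3 f.py
python3 - <<'E'
from h import *
np.set_printoptions(precision=1,suppress=True)
a=cam('scene');b=cam('side')
im=[]
for c in (a,b):
    acc=np.mean([cam(c['n'])['color'].astype(float) for _ in range(4)],0).astype(np.uint8)
    w=22;u,v=proj(c,[569,146,165]).astype(int); print(c['n'],u-w,v-w)
    im.append(cv2.resize(acc[v-w:v+w,u-w:u+w],(400,400),interpolation=cv2.INTER_CUBIC))
    for z in (148,151,173,177): print(z,(proj(c,[568.7,145.7,z])-[u-w,v-w])*400/44)
    # pad height: dark points near the pad
    D=[]
    for y in range(v-w,v+w):
        for x in range(u-w,u+w):
            if c['color'][y,x].max()<70:
                p=pt(c,(x,y))
                if p is not None and 130<p[2]<163 and np.hypot(p[0]-568,p[1]-146)<18: D.append(p)
    D=np.array(D); print('pad',len(D),D.mean(0) if len(D) else '',np.percentile(D[:,2],[10,50,90]) if len(D) else '')
cv2.imwrite('pics/r.png',np.hstack(im))
E
```

```text
16.85 [569.41 146.74 384.55] [-2.49 -4.25 11.8 ] [0.2  0.07 0.27]
scene 258 209
148 [201.9 244.9]
151 [202.5 237.9]
173 [206.6 186.2]
177 [207.4 176.7]
pad 19 [572.9 148.7 149.1] [145.8 148.1 154.8]
side 188 178
148 [214.3 244.9]
151 [213.4 237.4]
173 [207.  181.3]
177 [205.8 170.9]
pad 47 [565.3 151.3 151.4] [146.8 151.1 156.2]
```

View pics/r.png

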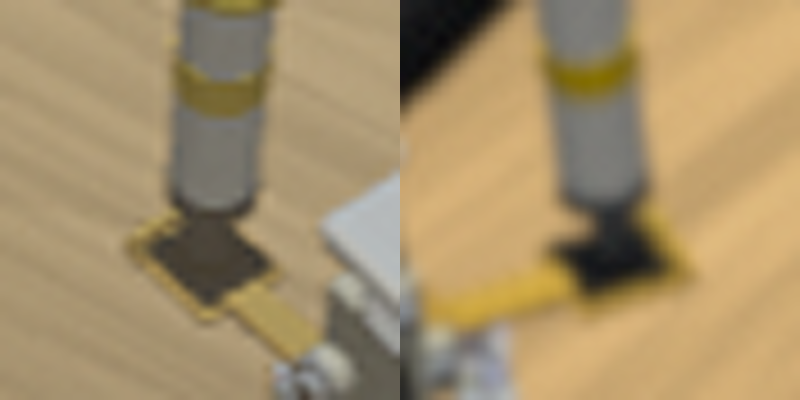

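The pad now measures z≈148, 11 mm down and so fully down. The barrel is upright and its mouth hides the rod and ring from these views. Force gives about 14.3 N and geometry a rod travel of about 14 mm, so I'll add a touch more and hold.

>>> drive_tool(rows=[{"offset": [0, 0, 0.3], "spin": 0, "jaw": 20}, {"offset": [0, 0, 0.3], "spin": 0, "jaw": 20}, {"offset": [0, 0, 0], "spin": 0, "jaw": 20}, {"offset": [0, 0, 0], "spin": 0, "jaw": 20}, {"offset": [0, 0, 0], "spin": 0, "jaw": 20}, {"offset": [0, 0, 0], "spin": 0, "jaw": 20}, {"offset": [0, 0, 0], "spin": 0, "jaw": 20}, {"offset": [0, 0, 0], "spin": 0, "jaw": 20}, {"offset": [0, 0, 0], "spin": 0, "jaw": 20}, {"offset": [0, 0, 0], "spin": 0, "jaw": 20}, {"offset": [0, 0, 0], "spin": 0, "jaw": 20}, {"offset": [0, 0, 0], "spin": 0, "jaw": 20}, {"offset": [0, 0, 0], "spin": 0, "jaw": 20}, {"offset": [0, 0, 0], "spin": 0, "jaw": 20}, {"offset": [0, 0, 0], "spin": 0, "jaw": 20}, {"offset": [0, 0, 0], "spin": 0, "jaw": 20}, {"offset": [0, 0, 0], "spin": 0, "jaw": 20}, {"offset": [0, 0, 0], "spin": 0, "jaw": 20}, {"offset": [0, 0, 0], "spin": 0, "jaw": 20}, {"offset": [0, 0, 0], "spin": 0, "jaw": 20}])

```text
clock: 19.35
eef_pos: [569.4, 146.7, 384.0]
eef_rot: [3.142, -0.002, 0.005]
wrist_force: [-2.4, -5.6, 12.2]
finger_gap: 29.6
```

>>> drive_tool(rows=[{"offset": [0, 0, 0], "spin": 0, "jaw": 20}, {"offset": [0, 0, 0], "spin": 0, "jaw": 20}, {"offset": [0, 0, 0], "spin": 0, "jaw": 20}, {"offset": [0, 0, 0], "spin": 0, "jaw": 20}, {"offset": [0, 0, 0], "spin": 0, "jaw": 20}, {"offset": [0, 0, 0], "spin": 0, "jaw": 20}, {"offset": [0, 0, 0], "spin": 0, "jaw": 20}, {"offset": [0, 0, 0], "spin": 0, "jaw": 20}, {"offset": [0, 0, 0], "spin": 0, "jaw": 20}, {"offset": [0, 0, 0], "spin": 0, "jaw": 20}, {"offset": [0, 0, 0], "spin": 0, "jaw": 20}, {"offset": [0, 0, 0], "spin": 0, "jaw": 20}, {"offset": [0, 0, 0], "spin": 0, "jaw": 20}, {"offset": [0, 0, 0], "spin": 0, "jaw": 20}])

```text
clock: 20.75
eef_pos: [569.4, 146.7, 384.0]
eef_rot: [3.142, -0.002, 0.005]
wrist_force: [-2.9, -4.4, 13.5]
finger_gap: 29.5
```

```bash
python3 f.py
```

```text
21.15 [569.4  146.74 384.03] [-2.94 -4.33 12.74] [0.28 0.2  0.19]
```

The force is steady at 12.7 + 2.5 ≈ 15.2 N on the pad, and it has held for more than 3 s. I'm handing in.

```bash
python3 -c "
from cell import manip
print(manip.sign_off())"
```

```text
the job is handed in; nothing more can be done
None
```

The gauge is holding the knee's lock lever fully down at about 15 N, still gripped and upright, and I handed the job in that way at 21 s. I gripped it at 60 N, lifted it about 164 mm straight up off its hook and set its foot near the centre of the pad. I then pushed down in small steps and held for more than 3 s.

**Last checks**
- **Push:** the vertical force was steady at about 15.2 N, allowing about 2.5 N for the gauge's weight.
- **Lever:** just before the last 0.6 mm of push, the scene camera put the pad at about 148 mm, 11 mm down. The side camera put it at about 151 mm (few points, partly hidden). The force also rose about 1 N per mm, which fits the lever being at its stop.
- **Rod travel:** geometry gives about 14.5 mm, which agrees with the force.
- **Grip and tilt:** I saw no slip in the fingers. The tool's tilt was about 0.002 rad.

**Not confirmed**
- **Red ring:** I could not see it meet the barrel, because the barrel's mouth hides it from the cameras above. The 15 N reading rests on force and geometry.
- **Sideways force:** about 5 N pointed away from the knee throughout the hold, probably from the tilted pad.
- **Other tools and bench items:** I did not measure their positions again at the end.

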